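# Find the loose battery pack under the cantilever tray

### The job

Swing the top tray of the black case fully open by its handle, then try the three battery packs on the case floor by hand: two are clipped down and one has come loose, and they look alike. Take the loose one out and set it down upright in the red tray without dropping it, leave the clipped ones where they are, then swing the case's tray back until it is fully closed and let go. Leave everything else on the bench undisturbed.

Things in the scene. Friction and masses are not known exactly. Their poses are not given: they have to be found in the camera images.
- case: Black open-topped case fixed to the bench, 250 mm (x) by 150 mm (y), 80 mm tall, walls and floor 5 mm; origin at the centre of its underside, z up. Three packs stand on its floor in a row along x at -70, 0, +70 mm, lengths along y (yaw as the case), 34 mm between packs, 32 mm to the end walls. Its grey top tray (250 by 150 by 32 mm, underside at 80 mm) covers it until opened.
- tray_arm (a joint): Angle q of the arms carrying the case's top tray: 0 closed, 2.09 fully open (tray beside the case, +y side, same height). The tray stays level and unturned; each point shifts from its closed place by 110 mm x (cos(150deg-q) - cos 150deg) along the case's y (190 mm in all) and 110 mm x (sin(150deg-q) - sin 150deg) up (55 mm at mid swing). Needs about 5 N; sinks, damped, to the nearer end and rests there.
- tray_handle (a point): Centre of the black handle bar of the case's top tray, 142 mm above the table when closed (and when fully open). The bar is 112 mm along the case's x, 14 mm wide along its y, 12 mm tall, on two posts 104 mm apart; its underside is 52 mm above the tray's floor and 24 mm above its rim. Axes as the case's.
- pack_a_center (a point): Battery pack: white block with two grey bands, 36 mm wide (x), 100 mm long (y), 50 mm tall, 0.26 to 0.46 kg. Point at its centre, half-way up: 30 mm above the table while in the case. Two of the three packs are held by hidden catches: 1 to 3 mm of play, then firm against a tug of 10 N or more. The third is free: only its weight resists. They look alike; which one is free differs every time.
- pack_b_center (a point): Another pack, exactly as pack_a.
- pack_c_center (a point): Another pack, exactly as pack_a.
- red_tray: Red open tray for the rejected pack, fixed to the bench, 200 mm along its x, 150 mm along its y, 30 mm tall, walls and floor 4 mm; origin at the centre of its underside, z up.
- pack_a: pack_a as a whole: origin at the centre of its underside, axes as its centre point's.
- pack_b: As pack_a.
- pack_c: As pack_a.
- hammer_mid (a point): Bystander: a hammer lying at the left, 260 mm long; point at its middle.
- tape_measure_mid (a point): Bystander: yellow tape measure, 75 by 42 by 62 mm; point at its centre.
- carton_mid (a point): Bystander: cardboard box, 110 by 160 by 70 mm; point at its centre.
- bottle_mid (a point): Bystander: clear bottle, 64 mm across, 170 mm tall; point at its middle.
- level_mid (a point): Bystander: aluminium spirit level standing on edge, 300 by 22 by 50 mm; point at its centre.
- screwdriver_grip (a point): Bystander: screwdriver with orange handle, lying flat (under 40 mm tall) left of the case, below where its tray swings to; point on its grip.
Mind the look-alikes: they are no part of the job. Several things look just like the red_tray: the one meant starts farthest to the robot's left.

How it is judged:
On the way, in this order (a step that is already met when the one before it is completed fails the run):
1. the case's tray is fully open (value of joint tray_arm above 1.9 rad), for 0.2 s.
2. the loose pack stands in the red tray (((x of pack_a_center in the frame of red_tray between -0.085 and 0.085 m and y of pack_a_center in the frame of red_tray between -0.06 and 0.06 m and z of pack_a_center in the frame of red_tray below 0.037 m and angle between pack_a_center's own z axis and vertical below 0.2 rad) or (x of pack_b_center in the frame of red_tray between -0.085 and 0.085 m and y of pack_b_center in the frame of red_tray between -0.06 and 0.06 m and z of pack_b_center in the frame of red_tray below 0.037 m and angle between pack_b_center's own z axis and vertical below 0.2 rad) or (x of pack_c_center in the frame of red_tray between -0.085 and 0.085 m and y of pack_c_center in the frame of red_tray between -0.06 and 0.06 m and z of pack_c_center in the frame of red_tray below 0.037 m and angle between pack_c_center's own z axis and vertical below 0.2 rad))), for 0.2 s.
At the end, for the whole second after the job is handed in: The loose pack stands upright (within 0.2 rad) on the floor of the red tray, at rest; the other two packs are within 12 mm of where they were; the case's tray is closed (arm angle below 0.07 rad) (value of joint tray_arm below 0.07 rad and ((x of pack_a_center in the frame of red_tray between -0.085 and 0.085 m and y of pack_a_center in the frame of red_tray between -0.06 and 0.06 m and z of pack_a_center in the frame of red_tray below 0.037 m and angle between pack_a_center's own z axis and vertical below 0.2 rad and linear speed of pack_a below 0.03 m/s and distance of each of pack_b_center, pack_c_center from where it was at the start of the episode below 0.012 m) or (x of pack_b_center in the frame of red_tray between -0.085 and 0.085 m and y of pack_b_center in the frame of red_tray between -0.06 and 0.06 m and z of pack_b_center in the frame of red_tray below 0.037 m and angle between pack_b_center's own z axis and vertical below 0.2 rad and linear speed of pack_b below 0.03 m/s and distance of each of pack_a_center, pack_c_center from where it was at the start of the episode below 0.012 m) or (x of pack_c_center in the frame of red_tray between -0.085 and 0.085 m and y of pack_c_center in the frame of red_tray between -0.06 and 0.06 m and z of pack_c_center in the frame of red_tray below 0.037 m and angle between pack_c_center's own z axis and vertical below 0.2 rad and linear speed of pack_c below 0.03 m/s and distance of each of pack_a_center, pack_b_center from where it was at the start of the episode below 0.012 m))); the robot touches nothing.
It fails at once if pack_a was dropped (falling at over 0.7 m/s, out of the fingers) (linear speed of pack_a above 0.7 m/s and contact force between pack_a and the fingers below 0.1 N).
It fails at once if pack_b was dropped (falling at over 0.7 m/s, out of the fingers) (linear speed of pack_b above 0.7 m/s and contact force between pack_b and the fingers below 0.1 N).
It fails at once if pack_c was dropped (falling at over 0.7 m/s, out of the fingers) (linear speed of pack_c above 0.7 m/s and contact force between pack_c and the fingers below 0.1 N).
It fails at once if a bystander was moved by over 40 mm (distance of any of hammer_mid, tape_measure_mid, carton_mid, bottle_mid, level_mid, screwdriver_grip from where it was at the start of the episode above 0.04 m).
It also fails if it takes over 72 s, if anything falls off the work surface, if the arm or the gripper's body presses on something with over 40 N, if the wrist force passes 120 N, or if a joint passes its speed limit or range.

### The arm

A 7-joint arm with a two-finger parallel gripper is mounted at the origin on the work surface. World frame = base frame: x ahead of the robot, y to its left, z up, the work surface at z = 0. Lengths are in m, angles in rad, forces in N, time in s.
With the tool pointing down it reaches from about 0.425 to 0.8 m from the base axis. Payload 8.3 kg.
Tool frame: the origin (TCP) lies on the centre line of the jaws, within the pads' length; the fingertips stand 11 mm ahead of it and the grasp point (between the pads) lies 8 mm behind it; z points along the fingers, x is the direction in which the jaws open and shut, and the axes are right-handed (so a half turn about z gives the same grasp; the last joint's range is limited). The gripper opens to 85 mm and grips with 20 to 120 N. Pads are 22 mm wide; open, the fingers measure 114 mm over their backs; the gripper's body (76 mm by 85 mm) begins 54 mm behind the grasp point. The pads swing forward as they close: fully open they stand 13 mm farther back than shut.
Start: joints at [1.279, 0.383, 0.016, 1.37, -0.006, 1.388, -0.046], TCP at [0.142, -0.609, 0.242] pointing down, gripper open.
Joint ranges: [-2.95, 2.95], [-0.25, 2.06], [-1.52, 1.56], [0.18, 2.33], [-1.44, 4.58], [0.02, 2.06], [-3.01, 3.01]. Speed limits (rad/s): [2.39, 2.39, 3.01, 3.01, 3.14, 3.14, 3.14].

### API

Orientations are given as a unit quaternion [w, x, y, z].
In Python, from cell import ctrl gives the robot as it stands. The module is installed in compiled form; this text tells all that it offers.
- The arm moves only by the shell command python3 -m pendant 'ROWS'. ROWS is JSON, a list of rows, each an object of numbers: "fingers": the gripper command: -1 is shut, 1 is fully open, values between are in proportion; "x", "y", "z": the shift along the tool's x, y, z in cm; "yaw": the turn about the tool's z in rad. In form: [{"fingers": .., "x": .., "y": .., "z": .., "yaw": ..}, ...]. A call has 1 to 5 rows; each row shifts and turns the pose as measured when the row begins, along the tool's axes as they then stand; what a row does not reach is not made up. A row lasts 1/8 s, in which the tool goes at most 62.5 mm and 10.7 degrees, less where a joint would pass 70% of its speed; a pose out of reach is approached as far as the arm can. A call is refused whole if a number of a shift passes 6.25 or a number of a turn 0.188, either way. A call with a gripper value outside its range is refused whole. The fingers move at their own pace and stop on an object; the grip force is fixed at half the most. Time passes only in rows, so rows that do not move let the fingers close. It gives the time, the measured TCP pose, the force and the opening at its end, in the units of the state.
- ctrl.sense(): the state, without advancing time (a new reading comes with each control period).
- ctrl.snapshot(name): name is "scene" or "top" or "wrist"; returns the picture (400x640x3 uint8, red, green, blue); there is no depth.
- ctrl.calibration(name): a dict with "fx", "fy", "cx", "cy" (pixels), "rvec" (rotation vector, rad) and "tvec" (3), from world to camera coordinates, as OpenCV has them. Camera axes: x right, y down, z forward; pixel columns grow to the right and rows downward; lengths in m; the calibration is good to about 2 mm. A picture is of the moment at which its call begins: read the wrist's pose just before it. calibration takes no time and is no camera call; for the wrist camera it gives the pose at the moment of the call.
- ctrl.job_done(): hands the job in, once; it reports no verdict.
Trained networks look in the newest picture that a camera, given by its name, has taken for a name from the list of things; names that differ only in an ending like _2 or _b are one class to them, and where a whole thing is asked for, a point or a joint stands for the part that bears it (a point fixed in the world has none). Each returns a list of dicts, best first, with "p" (0 to 1); they miss things now and then, are a little off and sometimes report something else, mostly with a low value. They report only what shows in the picture. A call takes as long as a camera call. They do not tell look-alikes from the thing itself.
- ctrl.regions_of(name, camera): "region" (400x640 bool, what is visible of it) and "pixel" ([column, row] in pixels, amid what is visible of it).
- ctrl.spot_point(name, camera): "pixel" ([column, row] in pixels: a listed point, or the origin of a listed thing).
The state is a dict: "time_s": time; "q": joint angles; "qvel": joint speeds; "joint_torque": joint torques, N m; "position": TCP position; "orientation": TCP orientation; "wrist_force": force on the tool from outside, world axes, zero at the start; "torque": the same for the moment, N m; "width": finger opening in m.
Only numpy, scipy, OpenCV 4.12 (cv2) and the standard library are available. Lean on these libraries where they do the work, as an engineer would, in place of code of your own. Each camera call takes 0.05 s, during which the arm holds its last target.

## Working session

There is one attempt and no reset: what is moved stays moved. The work goes in short steps, Python scripts to look and compute and a shell command to move; the robot and the scene stay as the last step left them, time stands still between calls to the robot, and variables do not carry over. Pictures are saved under pics/ and viewed, and the job is handed in when it is done.

```bash
mkdir -p pics; ls; cat > h.py <<'E'
import numpy as np, cv2
from cell import ctrl
def save(img,name): cv2.imwrite('pics/'+name, cv2.cvtColor(img,cv2.COLOR_RGB2BGR))
def cam(n):
    c=ctrl.calibration(n); R,_=cv2.Rodrigues(np.array(c['rvec'],float)); t=np.array(c['tvec'],float).ravel()
    K=np.array([[c['fx'],0,c['cx']],[0,c['fy'],c['cy']],[0,0,1.]]); return K,R,t
def unproj(px,z,C):
    K,R,t=C; d=R.T@np.linalg.solve(K,np.array([px[0],px[1],1.])); o=-R.T@t
    return o+d*(z-o[2])/d[2]
def proj(P,C):
    K,R,t=C; p=K@(R@np.array(P,float)+t); return p[:2]/p[2]
E
python3 - <<'E'
from h import *
s=ctrl.sense(); print({k:np.round(v,3) for k,v in s.items()})
for n in ['scene','top','wrist']:
    save(ctrl.snapshot(n),n+'0.png'); K,R,t=cam(n); print(n,-R.T@t, K[0,0], R[2])
E
```

```text
pics
{'time_s': np.float64(0.0), 'q': array([ 1.279,  0.384,  0.016,  1.371, -0.006,  1.388, -0.046]), 'qvel': array([-0.002,  0.001,  0.   , -0.   , -0.   ,  0.003,  0.001]), 'joint_torque': array([ 0.0000e+00, -6.2760e+01,  8.4400e-01, -3.7182e+01,  1.7000e-02,
        1.4000e-02,  0.0000e+00]), 'position': array([ 0.142, -0.608,  0.241]), 'orientation': array([-0.001,  0.783, -0.622, -0.001]), 'wrist_force': array([-0.644, -0.277,  1.051]), 'torque': array([-0.047, -0.002, -0.041]), 'width': np.float64(0.085)}
scene [1.06988831 0.48687357 1.28477695] 427.47163094800266 [-0.40604308 -0.3521194  -0.84329173]
top [0.43394426 0.01598504 1.78029422] 490.02039307586796 [ 0.05387381 -0.00712304 -0.99852235]
wrist [ 0.21229438 -0.59154421  0.37434793] 284.8691616448119 [-0.27840183 -0.06320125 -0.95838303]
```

View pics/scene0.png

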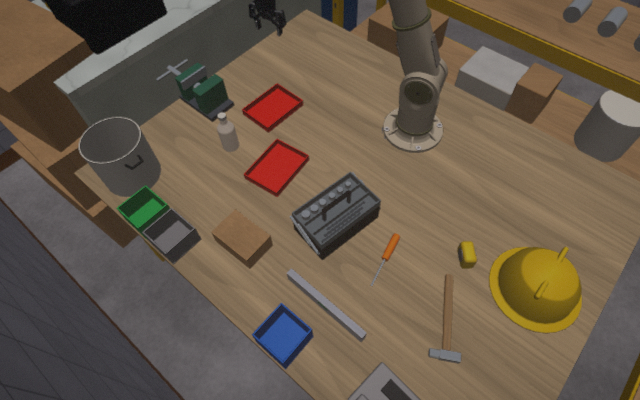

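View pics/top0.png

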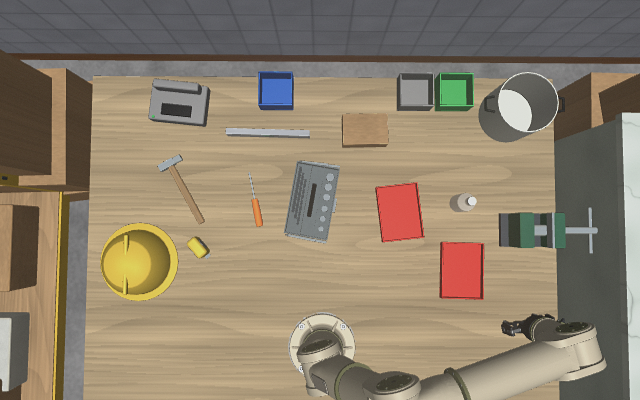

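The top view shows the case at about (313,200) with the handle bar along the image vertical. There are red trays at (400,212) and (462,270), and the left one at (400,212) is the target. The screwdriver lies at (255,205), left of the case.

```bash
python3 - <<'E'
from h import *
img=ctrl.snapshot('top'); C=cam('top')
for n,z in [('case',.08),('tray_handle',.142),('red_tray',0.03)]:
    for r in ctrl.regions_of(n,'top')[:3]:
        cnt,_=cv2.findContours(r['region'].astype(np.uint8),0,2); 
        c=max(cnt,key=cv2.contourArea); rect=cv2.minAreaRect(c); box=cv2.boxPoints(rect)
        W=np.array([unproj(b,z,C) for b in box])
        print(n,round(r['p'],2),np.round(r['pixel']),rect,'\n',np.round(W[:,:2],3), 'ctr',np.round(W.mean(0),3), 'edges',np.round([np.linalg.norm(W[i]-W[(i+1)%4]) for i in range(2)],3), [round(float(np.arctan2(*(W[(i+1)%4]-W[i])[[1,0]])),3) for i in range(4)])
    for r in ctrl.spot_point(n,'top')[:3]:
        zz={'case':0,'red_tray':0}.get(n,z); print(' spot',round(r['p'],2),np.round(r['pixel'],1),np.round(unproj(r['pixel'],zz,C),3))
ctrl.snapshot('scene'); C2=cam('scene')
for n,z in [('tray_handle',.142),('case',0),('red_tray',0)]:
    for r in ctrl.spot_point(n,'scene')[:3]: print(n,' scene',round(r['p'],2),np.round(r['pixel'],1),np.round(unproj(r['pixel'],z,C2),3))
crop=img[140:310,260:500]; save(cv2.resize(crop,None,fx=3.2,fy=3.2,interpolation=2),'top_c.png')
E
```

```text
case 0.76 [314. 202.] ((312.5776062011719, 200.41358947753906), (46.09942626953125, 79.0240707397461), 9.92624568939209) 
 [[ 0.398  0.136]
 [ 0.669  0.091]
 [ 0.642 -0.068]
 [ 0.371 -0.021]] ctr [0.52  0.035 0.08 ] edges [0.275 0.161] [-0.164, -1.739, 2.972, 1.403]
case 0.64 [463. 202.] ((463.0, 202.0), (18.0, 26.0), 90.0) 
 [[ 0.548 -0.444]
 [ 0.548 -0.535]
 [ 0.486 -0.534]
 [ 0.485 -0.443]] ctr [ 0.517 -0.489  0.08 ] edges [0.091 0.063] [-1.565, 3.13, 1.576, -0.009]
 spot 0.97 [312.4 206.4] [0.502 0.036 0.   ]
tray_handle 0.58 [311. 203.] ((311.29144287109375, 200.04995727539062), (44.859893798828125, 73.49925231933594), 9.727579116821289) 
 [[ 0.409  0.132]
 [ 0.652  0.093]
 [ 0.627 -0.056]
 [ 0.384 -0.015]] ctr [0.518 0.038 0.142] edges [0.246 0.151] [-0.161, -1.735, 2.976, 1.406]
tray_handle 0.39 [199. 245.] ((198.50003051757812, 247.50003051757812), (24.041629791259766, 14.142135620117188), 45.0) 
 [[0.369 0.457]
 [0.402 0.425]
 [0.346 0.367]
 [0.313 0.4  ]] ctr [0.357 0.412 0.142] edges [0.047 0.08 ] [-0.774, -2.344, 2.366, 0.799]
 spot 0.75 [313.  202.2] [0.51  0.033 0.142]

[... 540 characters left out ...]
1.555]
red_tray 0.49 [312. 204.] ((311.5433349609375, 200.39178466796875), (44.378028869628906, 78.8104476928711), 10.539183616638184) 
 [[ 0.398  0.142]
 [ 0.676  0.092]
 [ 0.647 -0.064]
 [ 0.37  -0.014]] ctr [0.523 0.039 0.03 ] edges [0.282 0.159] [-0.175, -1.75, 2.962, 1.392]
 spot 0.61 [396.2 212.9] [ 0.48  -0.269  0.   ]
 spot 0.58 [461.4 270.8] [ 0.271 -0.504  0.   ]
 spot 0.36 [254.2 207.4] [0.497 0.247 0.   ]
tray_handle  scene 0.7 [339.9 199.7] [0.508 0.044 0.142]
case  scene 0.65 [333.3 224. ] [0.528 0.034 0.   ]
red_tray  scene 0.75 [337.9 199.9] [ 0.443 -0.016 -0.   ]
red_tray  scene 0.7 [277.8 168.4] [ 0.48  -0.276  0.   ]
red_tray  scene 0.7 [272.8 109.4] [ 0.277 -0.5    0.   ]
```

View pics/top_c.png

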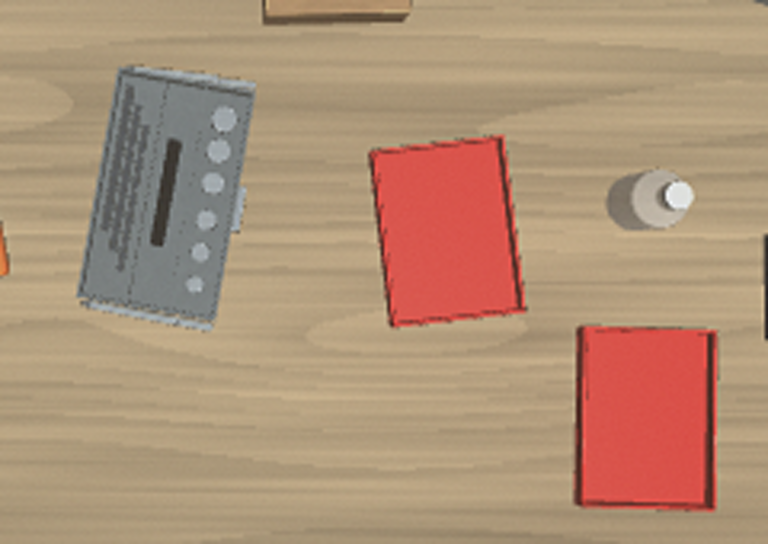

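```bash
python3 - <<'E'
from h import *
for n in ['top','scene']:
    img=ctrl.snapshot(n); C=cam(n)
    u0,v0=proj([.51,.034,.142],C)
    m=(img.max(2)<70).astype(np.uint8)
    k,l,st,ce=cv2.connectedComponentsWithStats(m)
    for i in range(1,k):
        if np.hypot(*(ce[i]-[u0,v0]))<25 and st[i,4]>15:
            ys,xs=np.where(l==i); r=cv2.minAreaRect(np.stack([xs,ys],1).astype(np.float32))
            W=np.array([unproj(b,.148,C) for b in cv2.boxPoints(r)])
            print(n,st[i],ce[i],r,np.round(W,3).tolist(),unproj(ce[i],.146,C))
    s=4;save(cv2.resize(img[int(v0)-60:int(v0)+60,int(u0)-80:int(u0)+80],None,fx=s,fy=s),n+'_h.png')
E
```

```text
top [307 184   9  33 119] [311.32773109 199.78151261] ((311.3581237792969, 199.89865112304688), (3.899064779281616, 32.544189453125), 8.972625732421875) [[0.465, 0.053, 0.148], [0.572, 0.036, 0.148], [0.57, 0.023, 0.148], [0.463, 0.04, 0.148]] [0.51812434 0.0381581  0.146     ]
scene [ 292  173   88   87 1874] [339.8511206  217.69903949] ((338.54052734375, 213.75674438476562), (55.10138702392578, 81.37335205078125), 54.462318420410156) [[0.653, -0.038, 0.148], [0.381, 0.007, 0.148], [0.453, 0.188, 0.148], [0.703, 0.135, 0.148]] [0.56005209 0.08661324 0.146     ]
scene [324 208  38  29  76] [342.73684211 222.13157895] ((343.2200012207031, 222.45997619628906), (4.200000762939453, 45.80000686645508), 53.130104064941406) [[0.637, 0.087, 0.148], [0.491, 0.112, 0.148], [0.496, 0.125, 0.148], [0.64, 0.1, 0.148]] [0.56638848 0.10317683 0.146     ]
```

View pics/scene_h.png

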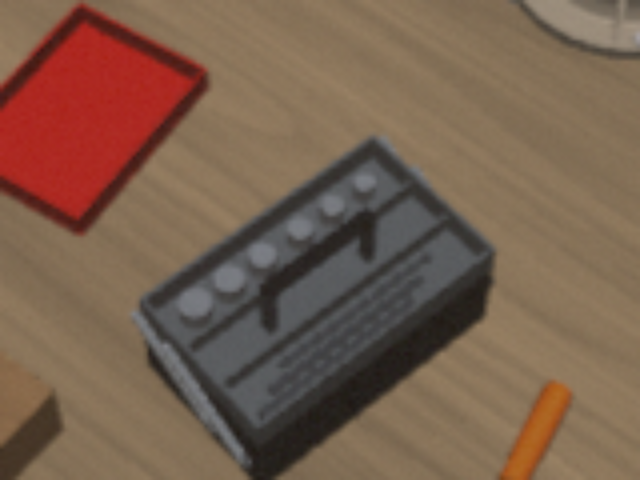

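View pics/wrist0.png

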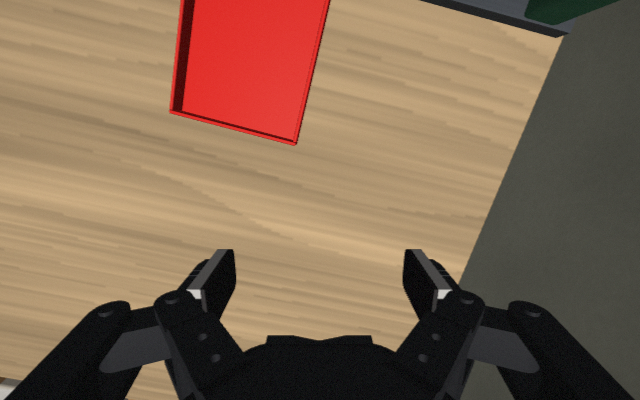

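```bash
cat >> h.py <<'E'
from scipy.spatial.transform import Rotation as Ro
def axes(s=None):
    s=s or ctrl.sense(); w,x,y,z=s['orientation']; return Ro.from_quat([x,y,z,w]).as_matrix()
def goal(x,y,z,yx=None):
    "print tool-frame shift (cm) and yaw needed; yx: world azimuth of tool x (mod pi)"
    s=ctrl.sense(); R=axes(s); d=R.T@(np.array([x,y,z])-s['position'])*100
    a=np.arctan2(R[1,0],R[0,0]); out=['t',round(float(s['time_s']),2),'pos',np.round(s['position'],4),'az',round(float(a),3),'shift',np.round(d,2),'F',np.round(s['wrist_force'],1),'w',round(float(s['width']),4)]
    if yx is not None:
        e=(yx-a+np.pi/2)%np.pi-np.pi/2; out+=['yaw',round(float(-e),3)]
    print(*out)
E
python3 -m pendant '[{"fingers":1,"x":-3.2,"y":-5.2,"z":0,"yaw":0},{"fingers":1,"x":-3.2,"y":-5.2,"z":0,"yaw":0},{"fingers":1,"x":-3.2,"y":-5.2,"z":0,"yaw":0},{"fingers":1,"x":-3.2,"y":-5.2,"z":0,"yaw":0},{"fingers":1,"x":-3.2,"y":-5.2,"z":0,"yaw":0}]'
python3 -c "
from h import *
goal(.517,.038,.24,1.41); print(np.round(ctrl.sense()['q'],2))"
```

```text
time_s: 1.42
position: [0.3597, -0.3931, 0.2415]
orientation: [0.001, 0.779, -0.626, 0.0]
wrist_force: [0.8, -1.4, 0.5]
width: 0.0855
t 1.43 pos [ 0.3597 -0.3931  0.2415] az -1.354 shift [-3.871e+01 -2.464e+01  2.000e-02] F [ 0.8 -1.4  0.5] w 0.0855 yaw 0.378
[ 0.91  0.19 -0.16  1.62  0.03  1.33 -0.61]
```

```bash
python3 -m pendant '[{"fingers":1,"x":-5.0,"y":-3.7,"z":0,"yaw":0},{"fingers":1,"x":-5.2,"y":-3.4,"z":0,"yaw":0},{"fingers":1,"x":-5.2,"y":-3.3,"z":0,"yaw":0},{"fingers":1,"x":-5.2,"y":-3.3,"z":0,"yaw":0},{"fingers":1,"x":-5.2,"y":-3.3,"z":0,"yaw":0}]'
python3 -m pendant '[{"fingers":1,"x":-5.2,"y":-3.3,"z":0,"yaw":0},{"fingers":1,"x":-5.2,"y":-3.3,"z":0,"yaw":0.18},{"fingers":1,"x":0,"y":0,"z":0,"yaw":0.18}]'
python3 -c "
from h import *
goal(.517,.038,.24,1.41); print(np.round(ctrl.sense()['q'],2))"
```

```text
time_s: 2.05
position: [0.4717, -0.1015, 0.2417]
orientation: [0.001, 0.78, -0.626, 0.002]
wrist_force: [1.6, -0.5, -0.1]
width: 0.0853
time_s: 2.42
position: [0.512, 0.0138, 0.2424]
orientation: [0.001, -0.665, 0.747, -0.003]
wrist_force: [-0.3, -1.0, 0.2]
width: 0.0854
t 2.42 pos [0.512  0.0138 0.2424] az -1.687 shift [-2.47 -0.22  0.23] F [-0.3 -1.   0.2] w 0.0854 yaw 0.044
[ 0.36  0.17 -0.5   1.66  0.09  1.33 -1.85]
```

```bash
python3 - <<'E'
from h import *
img=ctrl.snapshot('wrist'); C=cam('wrist'); save(img,'w1.png')
for P in [[.517,.038,.142]]: print(proj(P,C))
for r in ctrl.spot_point('tray_handle','wrist')[:3]: print(round(r['p'],2),r['pixel'],unproj(r['pixel'],.142,C))
E
```

```text
[287.40562679 202.41791568]
0.76 [294.2, 201.3] [0.5172326  0.03208731 0.142     ]
```

View pics/w1.png

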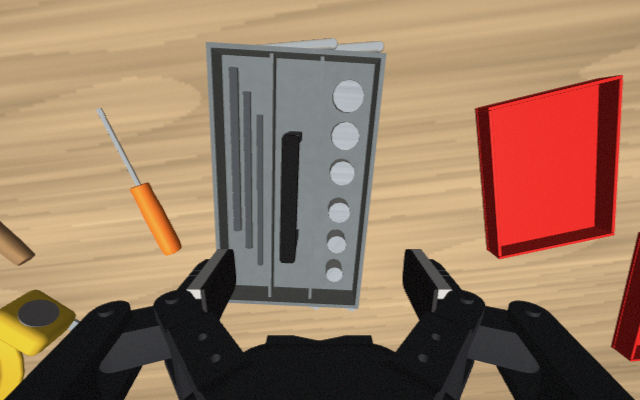

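The wrist view shows the handle bar from (293,133) to (288,262), the grey tray's rim corners at about (208,43), (385,55) and (357,307), and the target red tray on the right.

```bash
python3 - <<'E'
from h import *
C=cam('wrist')
a=unproj([292.5,132],.148,C);b=unproj([288,262],.148,C);print(a,b,(a+b)/2,np.linalg.norm(a-b),np.arctan2(*(a-b)[[1,0]]))
q=[unproj(p,.112,C) for p in [(208,43),(385,55),(357,307)]]
print(np.round(q,4),(q[0]+q[2])/2,[np.linalg.norm(q[1]-q[0]),np.linalg.norm(q[2]-q[1])],np.arctan2(*(q[1]-q[2])[[1,0]]),np.arctan2(*(q[0]-q[1])[[1,0]])-np.pi/2)
q=[unproj(p,.03,C) for p in [(476,108),(621,76),(614,235),(497,258)]];print(np.round(q,4),np.mean(q,0))
E
```

```text
[0.57424923 0.02273795 0.148     ] [0.46359209 0.04289051 0.148     ] [0.51892066 0.03281423 0.148     ] 0.11247723453446842 -0.18014286636375682
[[ 0.6522  0.0851  0.112 ]
 [ 0.6259 -0.0601  0.112 ]
 [ 0.3821 -0.0167  0.112 ]] [0.51714929 0.03419523 0.112     ] [np.float64(0.1475473149052933), np.float64(0.24764814140102964)] -0.17612347425394426 -0.17891309860280558
[[ 0.5714 -0.1811  0.03  ]
 [ 0.5867 -0.3423  0.03  ]
 [ 0.389  -0.3676  0.03  ]
 [ 0.3736 -0.2161  0.03  ]] [ 0.48015538 -0.27676907  0.03      ]
```

```bash
python3 -m pendant '[{"fingers":1,"x":-2.0,"y":-0.7,"z":3.5,"yaw":0.06},{"fingers":1,"x":0,"y":0,"z":3.5,"yaw":0}]'
python3 -c "
from h import *
goal(.518,.0345,.134,1.396)"
```

```text
time_s: 2.78
position: [0.5237, 0.0264, 0.1737]
orientation: [0.002, -0.643, 0.766, -0.006]
wrist_force: [0.8, -1.3, -0.1]
width: 0.0852
t 2.77 pos [0.5237 0.0264 0.1737] az -1.746 shift [-0.71  0.75  3.96] F [ 0.8 -1.3 -0.1] w 0.0852 yaw -0.0
```

```bash
python3 -m pendant '[{"fingers":1,"x":-0.7,"y":0.75,"z":2.0,"yaw":0},{"fingers":1,"x":0,"y":0,"z":2.0,"yaw":0},{"fingers":-1,"x":0,"y":0,"z":0,"yaw":0},{"fingers":-1,"x":0,"y":0,"z":0,"yaw":0},{"fingers":-1,"x":0,"y":0,"z":0,"yaw":0}]'
python3 -c "
from h import *
goal(.518,.0345,.134,1.396)"
```

```text
time_s: 3.4
position: [0.5169, 0.0293, 0.1317]
orientation: [0.001, -0.646, 0.763, -0.006]
wrist_force: [0.6, 2.8, 1.9]
width: 0.0321
t 3.4 pos [0.5169 0.0293 0.1317] az -1.736 shift [-0.53 -0.03 -0.24] F [0.6 2.8 1.9] w 0.0321 yaw 0.009
```

```bash
python3 -m pendant '[{"fingers":-1,"x":-0.4,"y":0,"z":-0.2,"yaw":0.01},{"fingers":-1,"x":0,"y":0,"z":0,"yaw":0},{"fingers":-1,"x":0,"y":0,"z":0,"yaw":0}]'
python3 - <<'E'
from h import *
goal(.518,.0345,.134,1.396)
s=ctrl.sense(); p=s['position']; u=np.array([-np.sin(-.175),np.cos(-.175)])
for q in np.arange(0,2.1,.2617):
    a=np.radians(150); dy=.11*(np.cos(a-q)-np.cos(a)); dz=.11*(np.sin(a-q)-np.sin(a)); print(round(q,2),np.round(100*np.array([dy,dz]),2),np.round([p[0]+u[0]*dy,p[1]+u[1]*dy,p[2]+dz],4))
E
```

```text
time_s: 3.78
position: [0.5182, 0.0389, 0.1345]
orientation: [0.004, -0.645, 0.764, -0.005]
wrist_force: [1.0, 1.7, -5.2]
width: 0.0129
t 3.77 pos [0.5182 0.0389 0.1345] az -1.74 shift [ 0.44 -0.06  0.05] F [ 1.   1.7 -5.2] w 0.0129 yaw 0.005
0.0 [0. 0.] [0.5182 0.0389 0.1345]
0.26 [1.75 2.28] [0.5212 0.0561 0.1573]
0.52 [4.02 4.03] [0.5252 0.0786 0.1748]
0.79 [6.68 5.12] [0.5298 0.1047 0.1858]
1.05 [9.52 5.5 ] [0.5347 0.1327 0.1895]
1.31 [12.37  5.13] [0.5397 0.1607 0.1858]
1.57 [15.02  4.03] [0.5443 0.1869 0.1748]
1.83 [17.3   2.28] [0.5483 0.2093 0.1574]
2.09 [1.905e+01 1.000e-02] [0.5513 0.2265 0.1346]
```

```bash
python3 -m pendant '[{"fingers":-1,"x":-0.8,"y":0,"z":-1.2,"yaw":0},{"fingers":-1,"x":-0.95,"y":0,"z":-1.1,"yaw":0},{"fingers":-1,"x":-1.1,"y":0,"z":-0.95,"yaw":0},{"fingers":-1,"x":-1.2,"y":0,"z":-0.8,"yaw":0}]'
python3 -c "
from h import *
goal(.5298,.1047,.1858,1.396)"
```

```text
time_s: 4.28
position: [0.5251, 0.0794, 0.175]
orientation: [0.004, -0.644, 0.765, -0.004]
wrist_force: [7.4, 2.6, -15.5]
width: 0.0128
t 4.28 pos [0.5251 0.0794 0.175 ] az -1.742 shift [-2.57 -0.05 -1.07] F [  7.4   2.6 -15.5] w 0.0128 yaw 0.003
```

```bash
python3 -m pendant '[{"fingers":-1,"x":-1.3,"y":0,"z":-0.65,"yaw":0},{"fingers":-1,"x":-1.35,"y":0,"z":-0.45,"yaw":0},{"fingers":-1,"x":-1.4,"y":0,"z":-0.25,"yaw":0},{"fingers":-1,"x":-1.4,"y":0,"z":-0.1,"yaw":0},{"fingers":-1,"x":-1.4,"y":0,"z":0.1,"yaw":0}]'
python3 -c "
from h import *
goal(.5397,.1607,.1858,1.396)"
```

```text
time_s: 4.9
position: [0.5369, 0.1475, 0.1879]
orientation: [0.001, -0.643, 0.766, -0.005]
wrist_force: [2.5, -3.7, -11.3]
width: 0.0128
t 4.9 pos [0.5369 0.1475 0.1879] az -1.746 shift [-1.35 -0.04  0.21] F [  2.5  -3.7 -11.3] w 0.0128 yaw -0.0
```

```bash
python3 -m pendant '[{"fingers":-1,"x":-1.35,"y":0,"z":0.25,"yaw":0},{"fingers":-1,"x":-1.35,"y":0,"z":0.45,"yaw":0},{"fingers":-1,"x":-1.3,"y":0,"z":0.65,"yaw":0},{"fingers":-1,"x":-1.2,"y":0,"z":0.85,"yaw":0},{"fingers":-1,"x":-1.1,"y":0,"z":0.95,"yaw":0}]'
python3 -c "
from h import *
goal(.5513,.2265,.1346,1.396)"
```

```text
time_s: 5.52
position: [0.5482, 0.2121, 0.1537]
orientation: [-0.0, -0.642, 0.766, -0.005]
wrist_force: [-0.4, -7.7, -6.7]
width: 0.0126
t 5.53 pos [0.5482 0.2121 0.1537] az -1.747 shift [-1.49 -0.04  1.9 ] F [-0.4 -7.7 -6.7] w 0.0126 yaw -0.001
```

```bash
python3 -m pendant '[{"fingers":-1,"x":-0.85,"y":0,"z":1.0,"yaw":0},{"fingers":-1,"x":-0.65,"y":0,"z":0.95,"yaw":0},{"fingers":-1,"x":0,"y":0,"z":0,"yaw":0},{"fingers":-1,"x":0,"y":0,"z":0,"yaw":0}]'
python3 -c "
from h import *
goal(.5513,.2265,.1346,1.396)"
```

```text
time_s: 6.02
position: [0.5507, 0.2263, 0.1339]
orientation: [-0.002, -0.642, 0.767, -0.007]
wrist_force: [-2.7, -5.3, -3.9]
width: 0.013
t 6.03 pos [0.5507 0.2263 0.1339] az -1.748 shift [-0.03 -0.05 -0.07] F [-2.7 -5.3 -3.9] w 0.013 yaw -0.002
```

Fully open. Release, rise, and look.

```bash
python3 -m pendant '[{"fingers":1,"x":0,"y":0,"z":0,"yaw":0},{"fingers":1,"x":0,"y":0,"z":0,"yaw":0},{"fingers":1,"x":0,"y":0,"z":0,"yaw":0},{"fingers":1,"x":0,"y":0,"z":-3,"yaw":0},{"fingers":1,"x":0,"y":0,"z":-5,"yaw":0}]'
python3 -m pendant '[{"fingers":1,"x":4,"y":0,"z":-3,"yaw":-0.18},{"fingers":1,"x":4,"y":0.5,"z":0,"yaw":-0.18},{"fingers":1,"x":4,"y":1,"z":0,"yaw":-0.18},{"fingers":1,"x":4,"y":1,"z":0,"yaw":-0.18},{"fingers":0.3,"x":0,"y":0,"z":0,"yaw":-0.18}]'
python3 - <<'E'
from h import *
goal(.518,.0345,.2,-.175)
for n in ['top','wrist']: save(ctrl.snapshot(n),n+'2.png')
E
```

```text
time_s: 6.65
position: [0.5492, 0.2311, 0.2138]
orientation: [-0.002, -0.643, 0.766, -0.004]
wrist_force: [0.2, -0.0, 0.3]
width: 0.0852
time_s: 7.28
position: [0.5436, 0.0699, 0.2524]
orientation: [-0.002, 0.918, -0.397, 0.008]
wrist_force: [-0.2, 0.5, 0.8]
width: 0.0699
t 7.28 pos [0.5436 0.0699 0.2524] az -0.816 shift [0.75 4.34 5.21] F [-0.2  0.5  0.8] w 0.0699 yaw -0.641
```

View pics/top2.png

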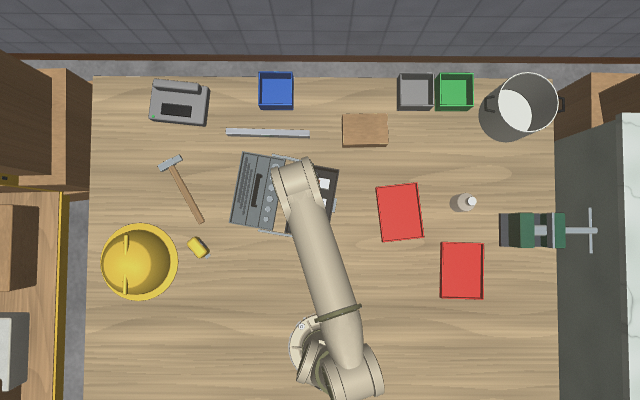

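View pics/wrist2.png

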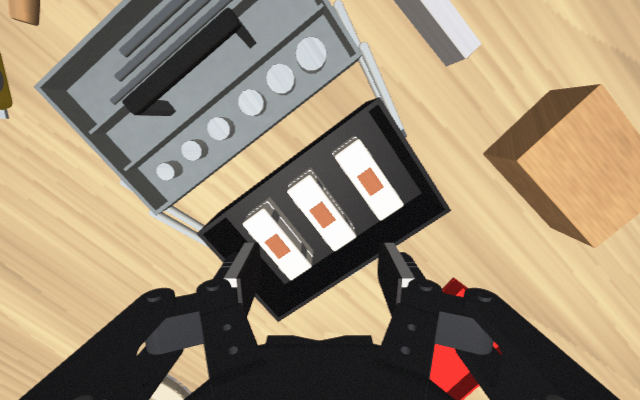

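The tray sits open beside the case. Three white packs stand in the case, with their labels at about (278,245), (322,215) and (370,181).

```bash
python3 - <<'E'
from h import *
img=ctrl.snapshot('wrist'); C=cam('wrist')
hsv=cv2.cvtColor(img,cv2.COLOR_RGB2HSV)
for p in [(278,245),(322,215),(370,181)]: print(np.round(unproj(p,.055,C),4))
m=((img.min(2)>235)).astype(np.uint8); m=cv2.morphologyEx(m,cv2.MORPH_CLOSE,np.ones((15,15)))
cnt,_=cv2.findContours(m,0,2)
for c in cnt:
    if cv2.contourArea(c)>1200:
        r=cv2.minAreaRect(c); W=np.array([unproj(b,.055,C) for b in cv2.boxPoints(r)]); print(r,np.round(W[:,:2],4).tolist(),W.mean(0),[np.linalg.norm(W[i]-W[i+1]) for i in range(2)],[np.arctan2(*(W[i]-W[i+1])[[1,0]]) for i in range(2)])
c=np.array([.518,.0345]);
for d in (-.07,0,.07): print('expected',c+d*np.array([np.cos(-.175),np.sin(-.175)]))
E
```

```text
[0.4491 0.0553 0.055 ]
[0.5161 0.042  0.055 ]
[0.586  0.0294 0.055 ]
((280.442626953125, 242.63113403320312), (78.10250854492188, 33.161556243896484), 50.19443130493164) [[0.4417, 0.1063], [0.4839, 0.101], [0.4662, 0.0017], [0.4208, 0.0052]] [0.45312908 0.05355377 0.055     ] [np.float64(0.04251374335778615), np.float64(0.10081923500178179)] [np.float64(3.0167929480272986), np.float64(1.3946131111943894)]
((321.3189392089844, 212.3089599609375), (80.69595336914062, 30.38623809814453), 55.069061279296875) [[0.5115, 0.097], [0.5471, 0.0895], [0.525, -0.0099], [0.4864, -0.0035]] [0.51750043 0.04328217 0.055     ] [np.float64(0.036445918135425255), np.float64(0.10178326582799961)] [np.float64(2.9337668647680077), np.float64(1.351605571433276)]
((368.77520751953125, 179.10739135742188), (82.16896057128906, 29.820043563842773), 55.00798034667969) [[0.5789, 0.0837], [0.6118, 0.0768], [0.5946, -0.0222], [0.5591, -0.0164]] [0.58612589 0.03048198 0.055     ] [np.float64(0.0336452518151524), np.float64(0.10042820646753949)] [np.float64(2.9344432015366406), np.float64(1.398679522207336)]
expected [0.44906914 0.04668757]
expected [0.518  0.0345]
expected [0.58693086 0.02231243]
```

```bash
python3 -m pendant '[{"fingers":0.3,"x":0,"y":2,"z":1,"yaw":-0.16},{"fingers":0.3,"x":0,"y":1.5,"z":1,"yaw":-0.16},{"fingers":0.3,"x":0,"y":0,"z":2,"yaw":-0.16},{"fingers":0.3,"x":0,"y":0,"z":2,"yaw":-0.16}]'
python3 - <<'E'
from h import *
goal(.518,.041,.034,-.175)
C=cam('wrist'); save(ctrl.snapshot('wrist'),'w3.png'); 
E
```

```text
time_s: 7.92
position: [0.5205, 0.0541, 0.193]
orientation: [-0.001, 0.996, -0.086, 0.01]
wrist_force: [0.5, 0.2, 0.3]
width: 0.0556
t 7.92 pos [0.5205 0.0541 0.193 ] az -0.173 shift [-0.34  1.4  15.89] F [0.5 0.2 0.3] w 0.0556 yaw 0.002
```

View pics/w3.png

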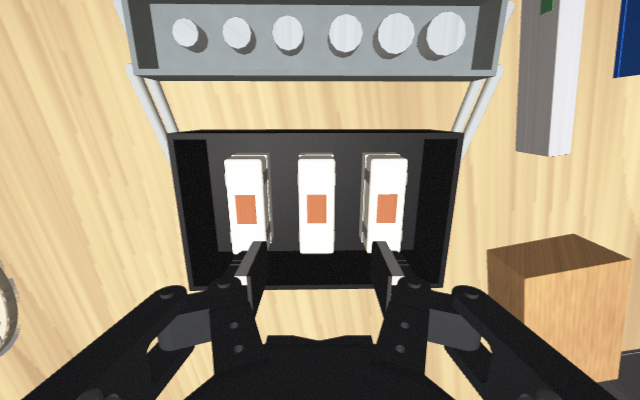

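The case is seen square-on, with rim corners at about (168,133), (464,133), (443,290) and (192,290). The middle pack's top spans (299,156) to (334,253).

```bash
python3 - <<'E'
from h import *
C=cam('wrist')
q=[unproj(p,.08,C) for p in [(168,134),(464,133),(443,290),(192,290)]];print(np.round(q,4),np.mean(q,0))
q=[unproj(p,.055,C) for p in [(299,157),(334,157),(334,253),(299,253)]];print(np.round(q,4),np.mean(q,0))
E
python3 -m pendant '[{"fingers":0.3,"x":-0.3,"y":1.3,"z":5,"yaw":0},{"fingers":0.3,"x":0,"y":0,"z":3,"yaw":0}]'
python3 - <<'E'
from h import *
goal(.518,.040,.034,-.175)
E
```

```text
[[ 0.4074  0.1323  0.08  ]
 [ 0.6507  0.0926  0.08  ]
 [ 0.6269 -0.0568  0.08  ]
 [ 0.3845 -0.0139  0.08  ]] [0.51738724 0.03854934 0.08      ]
[[ 0.5087  0.0927  0.055 ]
 [ 0.5412  0.0872  0.055 ]
 [ 0.5264 -0.0112  0.055 ]
 [ 0.4906 -0.0049  0.055 ]] [0.51672102 0.04093787 0.055     ]
time_s: 8.22
position: [0.5173, 0.0437, 0.1109]
orientation: [-0.002, 0.996, -0.087, 0.011]
wrist_force: [-0.3, -0.1, 0.3]
width: 0.0558
t 8.22 pos [0.5173 0.0437 0.1109] az -0.174 shift [-0.04  0.39  7.69] F [-0.3 -0.1  0.3] w 0.0558 yaw 0.001
```

```bash
python3 -m pendant '[{"fingers":0.3,"x":0,"y":0.35,"z":3,"yaw":0},{"fingers":0.3,"x":0,"y":0,"z":3,"yaw":0},{"fingers":0.3,"x":0,"y":0,"z":1.3,"yaw":0}]'
python3 - <<'E'
from h import *
goal(.517,.040,.034,-.175)
E
```

```text
time_s: 8.6
position: [0.5186, 0.0432, 0.0361]
orientation: [-0.003, 0.995, -0.095, 0.011]
wrist_force: [0.5, 0.3, 0.0]
width: 0.0552
t 8.6 pos [0.5186 0.0432 0.0361] az -0.19 shift [-0.1   0.35  0.21] F [0.5 0.3 0. ] w 0.0552 yaw -0.015
```

```bash
python3 -m pendant '[{"fingers":-1,"x":-0.1,"y":0.3,"z":0,"yaw":-0.015},{"fingers":-1,"x":0,"y":0,"z":0,"yaw":0},{"fingers":-1,"x":0,"y":0,"z":0,"yaw":0},{"fingers":-1,"x":0,"y":0,"z":-0.1,"yaw":0}]'
python3 -m pendant '[{"fingers":-1,"x":0,"y":0,"z":-0.2,"yaw":0}]'
python3 -m pendant '[{"fingers":-1,"x":0,"y":0,"z":-0.2,"yaw":0}]'
```

```text
time_s: 9.1
position: [0.5173, 0.0413, 0.0376]
orientation: [-0.003, 0.996, -0.089, 0.011]
wrist_force: [12.0, 2.5, -33.0]
width: 0.0352
time_s: 9.22
position: [0.5173, 0.0413, 0.0377]
orientation: [-0.004, 0.996, -0.089, 0.011]
wrist_force: [18.4, 3.9, -46.0]
width: 0.0351
time_s: 9.35
position: [0.5173, 0.0413, 0.0377]
orientation: [-0.005, 0.996, -0.089, 0.011]
wrist_force: [15.7, 3.3, -37.6]
width: 0.0352
```

The middle pack held firm at 46 N without moving, so it is clipped. Releasing it and trying the far one.

```bash
python3 -m pendant '[{"fingers":0.3,"x":0,"y":0,"z":0.2,"yaw":0},{"fingers":0.3,"x":0,"y":0,"z":0,"yaw":0},{"fingers":0.3,"x":0,"y":0,"z":-2.5,"yaw":0},{"fingers":0.3,"x":0,"y":0,"z":-4.0,"yaw":0}]'
python3 - <<'E'
from h import *
goal(.586,.029,.034,-.175)
E
```

```text
time_s: 9.85
position: [0.5151, 0.0406, 0.1017]
orientation: [-0.005, 0.996, -0.089, 0.01]
wrist_force: [1.0, 0.1, 0.4]
width: 0.0554
t 9.85 pos [0.5151 0.0406 0.1017] az -0.179 shift [ 7.05 -0.04  6.9 ] F [1.  0.1 0.4] w 0.0554 yaw -0.004
```

```bash
python3 -m pendant '[{"fingers":0.3,"x":3.6,"y":0,"z":0,"yaw":0},{"fingers":0.3,"x":3.4,"y":0,"z":0,"yaw":0}]'
python3 - <<'E'
from h import *
goal(.586,.029,.034,-.175)
E
```

```text
time_s: 10.1
position: [0.5871, 0.0286, 0.1099]
orientation: [-0.004, 0.996, -0.089, 0.015]
wrist_force: [0.1, -0.2, 0.7]
width: 0.0556
t 10.1 pos [0.5871 0.0286 0.1099] az -0.178 shift [-0.34  0.06  7.59] F [ 0.1 -0.2  0.7] w 0.0556 yaw -0.003
```

```bash
python3 -m pendant '[{"fingers":0.3,"x":-0.15,"y":0,"z":3,"yaw":0},{"fingers":0.3,"x":-0.1,"y":0,"z":3,"yaw":0},{"fingers":0.3,"x":0,"y":0,"z":1.2,"yaw":0}]'
python3 - <<'E'
from h import *
goal(.586,.029,.034,-.175)
E
```

```text
time_s: 10.48
position: [0.5928, 0.0286, 0.0431]
orientation: [-0.004, 0.996, -0.09, 0.02]
wrist_force: [-54.3, -7.2, 86.7]
width: 0.0555
t 10.47 pos [0.5928 0.0286 0.0431] az -0.181 shift [-0.71  0.1   0.88] F [-54.3  -7.2  86.7] w 0.0555 yaw -0.006
```

```bash
python3 -m pendant '[{"fingers":0.3,"x":0,"y":0,"z":-2.5,"yaw":0},{"fingers":0.3,"x":0,"y":0,"z":-3.5,"yaw":0}]'
python3 - <<'E'
from h import *
goal(.586,.029,.034,-.175); print(axes()[:,2], ctrl.sense()['q'])
save(ctrl.snapshot('wrist'),'w4.png'); save(ctrl.snapshot('scene'),'s4.png')
E
```

```text
time_s: 10.72
position: [0.589, 0.0284, 0.1039]
orientation: [-0.003, 0.996, -0.09, 0.019]
wrist_force: [-0.2, -0.0, 0.7]
width: 0.0554
t 10.72 pos [0.589  0.0284 0.1039] az -0.181 shift [-0.56  0.06  6.97] F [-0.2 -0.   0.7] w 0.0554 yaw -0.006
[ 0.03756769  0.00329422 -0.99928866] [ 0.41880599  0.47474189 -0.67732822  1.66242412  0.33495622  1.08312018
 -0.53347194]
```

View pics/w4.png

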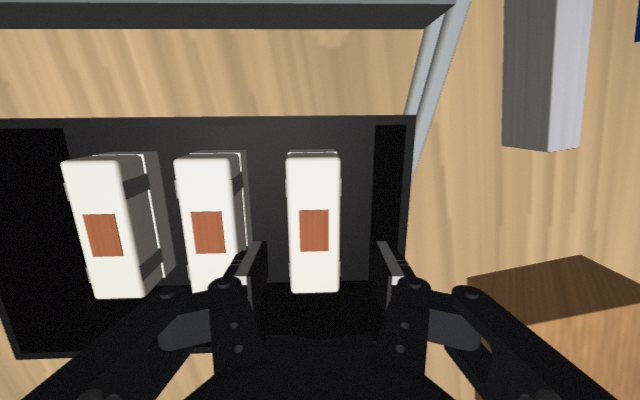

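View pics/s4.png

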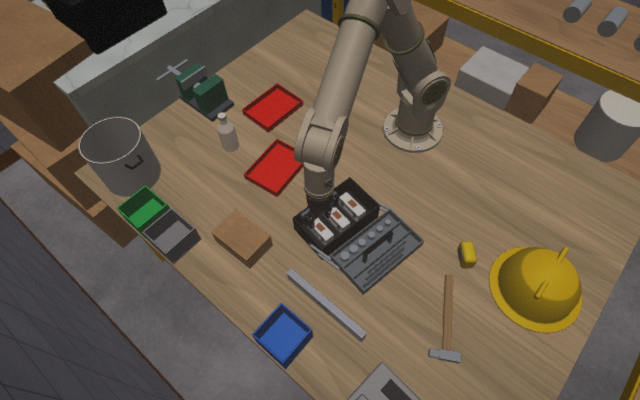

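The wrist view shows the far pack's top from (287,155) to (340,292). The outer right knuckle of the gripper overlaps the case's end wall, whose rim is near x=413, and that is what gave the 87 N reading. I'll use a narrower opening and a shallower grasp.

```bash
python3 - <<'E'
from h import *
C=cam('wrist')
q=[unproj(p,.055,C) for p in [(286.5,157),(339.5,157),(340,292),(291,292)]];print(np.round(q,4),np.mean(q,0))
q=[unproj(p,.08,C) for p in [(415,117),]];print(q)
s=ctrl.sense();R=axes(s)
for f in (.011,-.008): print('tip proj', proj(s['position']+R[:,2]*f,C))
E
```

```text
[[ 0.5821  0.0797  0.055 ]
 [ 0.6161  0.0733  0.055 ]
 [ 0.6002 -0.0268  0.055 ]
 [ 0.5642 -0.0191  0.055 ]] [0.59064913 0.02678019 0.055     ]
[array([0.65849514, 0.09094555, 0.08      ])]
tip proj [319.25011907 252.72985353]
tip proj [319.29236103 270.47151334]
```

```bash
python3 -m pendant '[{"fingers":0.08,"x":-0.4,"y":0,"z":0,"yaw":0},{"fingers":0.08,"x":-0.1,"y":0,"z":2,"yaw":0},{"fingers":0.08,"x":0,"y":0,"z":0,"yaw":0}]'
python3 - <<'E'
from h import *
goal(.587,.028,.046,-.175); save(ctrl.snapshot('wrist'),'w5.png')
E
```

```text
time_s: 11.2
position: [0.5872, 0.0297, 0.0867]
orientation: [-0.003, 0.996, -0.09, 0.023]
wrist_force: [-0.4, -0.4, 0.6]
width: 0.046
t 11.2 pos [0.5872 0.0297 0.0867] az -0.181 shift [-0.17  0.22  4.06] F [-0.4 -0.4  0.6] w 0.046 yaw -0.006
```

View pics/w5.png

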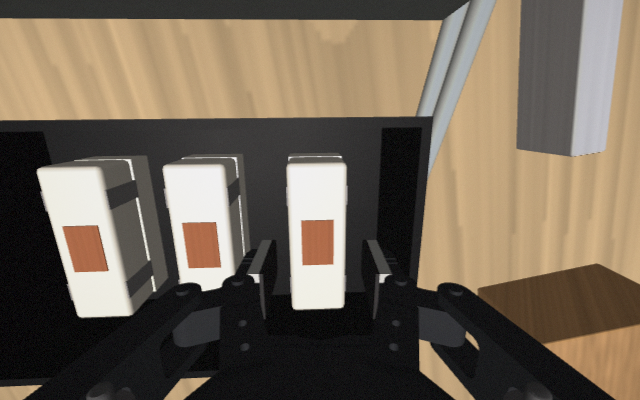

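```bash
python3 -m pendant '[{"fingers":0.08,"x":-0.1,"y":0.15,"z":1.5,"yaw":0},{"fingers":0.08,"x":-0.05,"y":0,"z":1.0,"yaw":0}]'
python3 -m pendant '[{"fingers":0.08,"x":0,"y":0,"z":0.8,"yaw":0}]'
python3 -m pendant '[{"fingers":0.08,"x":0,"y":0,"z":0.4,"yaw":0}]'
```

```text
time_s: 11.5
position: [0.5876, 0.0289, 0.0613]
orientation: [-0.004, 0.996, -0.09, 0.024]
wrist_force: [-0.0, 0.9, -0.1]
width: 0.0457
time_s: 11.62
position: [0.5877, 0.0289, 0.0522]
orientation: [-0.004, 0.996, -0.09, 0.023]
wrist_force: [0.7, 0.5, 0.8]
width: 0.0459
time_s: 11.75
position: [0.5875, 0.0289, 0.0473]
orientation: [-0.004, 0.996, -0.09, 0.023]
wrist_force: [0.1, 0.2, -0.1]
width: 0.0463
```

```bash
python3 -m pendant '[{"fingers":0.08,"x":0,"y":0,"z":0.3,"yaw":0}]'
python3 -m pendant '[{"fingers":-1,"x":0,"y":0,"z":0.1,"yaw":0},{"fingers":-1,"x":0,"y":0,"z":0,"yaw":0},{"fingers":-1,"x":0,"y":0,"z":0,"yaw":0}]'
python3 -m pendant '[{"fingers":-1,"x":0,"y":0,"z":-0.15,"yaw":0}]'
```

```text
time_s: 11.88
position: [0.5877, 0.029, 0.044]
orientation: [-0.004, 0.996, -0.09, 0.023]
wrist_force: [-0.2, -0.4, -0.6]
width: 0.0461
time_s: 12.25
position: [0.5877, 0.029, 0.0437]
orientation: [-0.003, 0.996, -0.09, 0.023]
wrist_force: [-0.5, 0.0, -2.0]
width: 0.0349
time_s: 12.38
position: [0.5873, 0.0289, 0.0449]
orientation: [-0.003, 0.996, -0.09, 0.022]
wrist_force: [-0.2, -0.7, -3.4]
width: 0.0348
```

```bash
python3 -m pendant '[{"fingers":-1,"x":0,"y":0,"z":-0.2,"yaw":0}]'
python3 -m pendant '[{"fingers":-1,"x":0,"y":0,"z":-0.2,"yaw":0}]'
```

```text
time_s: 12.5
position: [0.5869, 0.0288, 0.0466]
orientation: [-0.003, 0.996, -0.09, 0.022]
wrist_force: [0.9, -0.2, -4.0]
width: 0.0345
time_s: 12.62
position: [0.5867, 0.0288, 0.0485]
orientation: [-0.003, 0.996, -0.09, 0.022]
wrist_force: [0.5, -0.7, -3.4]
width: 0.035
```

It has risen 5 mm with only about 3.5 N resisting, so the far pack is probably the loose one. Lifting further to confirm.

```bash
python3 -m pendant '[{"fingers":-1,"x":0,"y":0,"z":-0.4,"yaw":0}]'
python3 -m pendant '[{"fingers":-1,"x":0,"y":0,"z":-1,"yaw":0},{"fingers":-1,"x":0.1,"y":0,"z":-2,"yaw":0},{"fingers":-1,"x":0.1,"y":0,"z":-3,"yaw":0},{"fingers":-1,"x":0,"y":0,"z":-3,"yaw":0}]'
python3 - <<'E'
from h import *
goal(.482,-.276,.2,.119); print(ctrl.sense()['q']); save(ctrl.snapshot('wrist'),'w6.png')
E
```

```text
time_s: 12.75
position: [0.5863, 0.0287, 0.0525]
orientation: [-0.003, 0.996, -0.09, 0.021]
wrist_force: [-0.1, -0.1, -3.0]
width: 0.0347
time_s: 13.25
position: [0.5829, 0.0281, 0.1449]
orientation: [-0.003, 0.996, -0.09, 0.02]
wrist_force: [0.1, 0.0, -3.8]
width: 0.0352
t 13.25 pos [0.5829 0.0281 0.1449] az -0.181 shift [-4.25 31.67 -6.  ] F [ 0.1  0.  -3.8] w 0.0352 yaw -0.3
[ 0.44179875  0.41933225 -0.69950792  1.63737928  0.296761    1.1513953
 -0.50687771]
```

View pics/w6.png

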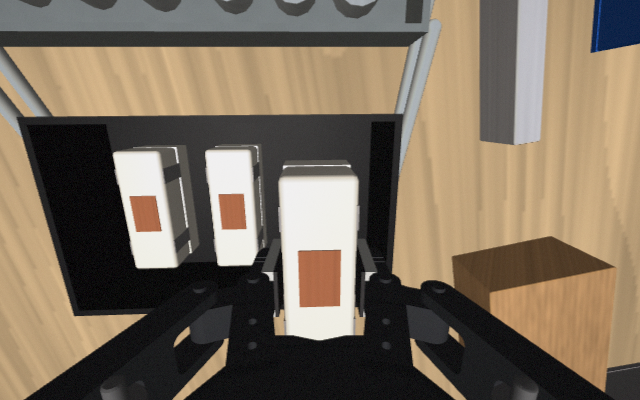

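The loose pack is held well between the pads, clear of the case, and the other two are still in place. Carrying it to the tray.

```bash
python3 -m pendant '[{"fingers":-1,"x":0,"y":2.5,"z":-2,"yaw":0},{"fingers":-1,"x":-0.6,"y":4.5,"z":-1,"yaw":0},{"fingers":-1,"x":-0.6,"y":4.5,"z":0,"yaw":0},{"fingers":-1,"x":-0.6,"y":4.5,"z":0,"yaw":0},{"fingers":-1,"x":-0.6,"y":4.5,"z":0,"yaw":0}]'
python3 - <<'E'
from h import *
goal(.482,-.276,.17,.119)
E
```

```text
time_s: 13.92
position: [0.5245, -0.168, 0.1808]
orientation: [-0.004, 0.996, -0.084, 0.026]
wrist_force: [0.4, 0.8, -3.6]
width: 0.035
t 13.93 pos [ 0.5245 -0.168   0.1808] az -0.169 shift [-2.43 11.37  0.81] F [ 0.4  0.8 -3.6] w 0.035 yaw -0.288
```

```bash
python3 -m pendant '[{"fingers":-1,"x":-0.8,"y":3.5,"z":1,"yaw":0},{"fingers":-1,"x":-0.8,"y":3.5,"z":1,"yaw":0},{"fingers":-1,"x":-0.6,"y":3,"z":1,"yaw":-0.15},{"fingers":-1,"x":0,"y":0,"z":1,"yaw":-0.14},{"fingers":-1,"x":0,"y":0,"z":0,"yaw":0}]'
python3 - <<'E'
from h import *
goal(.482,-.276,.045,.119); print(axes()[:,2]); save(ctrl.snapshot('wrist'),'w7.png'); save(ctrl.snapshot('scene'),'s7.png')
E
```

```text
time_s: 14.55
position: [0.4846, -0.271, 0.1388]
orientation: [0.002, 0.998, 0.06, 0.027]
wrist_force: [-0.4, 0.5, -3.3]
width: 0.0347
t 14.55 pos [ 0.4846 -0.271   0.1388] az 0.121 shift [-0.83  0.4   9.35] F [-0.4  0.5 -3.3] w 0.0347 yaw 0.002
[ 5.48426782e-02 -4.14180030e-05 -9.98495007e-01]
```

View pics/w7.png

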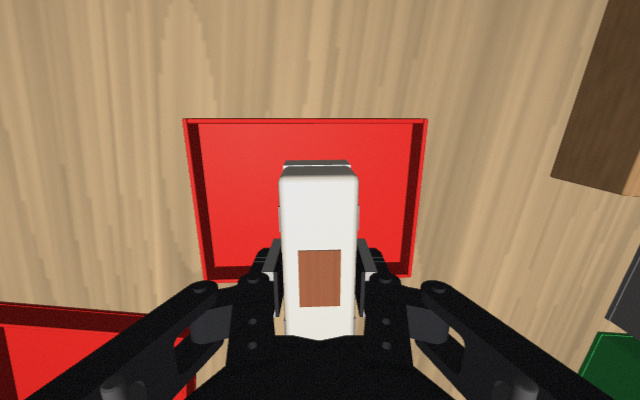

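View pics/s7.png

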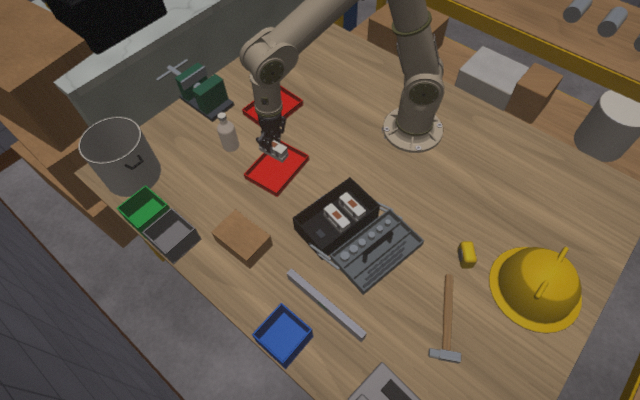

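The wrist and scene views show the pack held above the correct tray, whose rim spans (184,119) to (427,280). Lowering.

```bash
python3 -m pendant '[{"fingers":-1,"x":-0.3,"y":0.1,"z":3,"yaw":0},{"fingers":-1,"x":-0.3,"y":0.1,"z":2.5,"yaw":0},{"fingers":-1,"x":-0.2,"y":0,"z":1.5,"yaw":0},{"fingers":-1,"x":0,"y":0,"z":0.8,"yaw":0}]'
python3 - <<'E'
from h import *
goal(.482,-.276,.043,.119)
E
```

```text
time_s: 15.15
position: [0.4858, -0.2735, 0.0636]
orientation: [0.004, 0.998, 0.056, 0.031]
wrist_force: [0.6, 0.6, -4.6]
width: 0.0344
t 15.15 pos [ 0.4858 -0.2735  0.0636] az 0.113 shift [-0.53  0.18  2.04] F [ 0.6  0.6 -4.6] w 0.0344 yaw -0.006
```

```bash
python3 -m pendant '[{"fingers":-1,"x":0,"y":0,"z":1,"yaw":0},{"fingers":-1,"x":0,"y":0,"z":0.6,"yaw":0}]'
python3 -m pendant '[{"fingers":-1,"x":0,"y":0,"z":0.2,"yaw":0}]'
python3 -m pendant '[{"fingers":-1,"x":0,"y":0,"z":0.2,"yaw":0}]'
```

```text
time_s: 15.4
position: [0.4878, -0.2735, 0.0478]
orientation: [0.005, 0.998, 0.056, 0.032]
wrist_force: [-0.2, -0.1, -4.7]
width: 0.0349
time_s: 15.52
position: [0.4881, -0.2735, 0.0457]
orientation: [0.005, 0.998, 0.056, 0.032]
wrist_force: [0.5, 0.7, -4.1]
width: 0.0349
time_s: 15.65
position: [0.4885, -0.2737, 0.0439]
orientation: [0.005, 0.998, 0.056, 0.032]
wrist_force: [0.0, -0.2, -1.6]
width: 0.035
```

```bash
python3 -m pendant '[{"fingers":-1,"x":0,"y":0,"z":0.1,"yaw":0}]'
python3 -m pendant '[{"fingers":0.5,"x":0,"y":0,"z":0,"yaw":0},{"fingers":0.5,"x":0,"y":0,"z":0,"yaw":0},{"fingers":0.5,"x":0,"y":0,"z":0,"yaw":0}]'
python3 - <<'E'
from h import *
save(ctrl.snapshot('wrist'),'w8.png')
E
```

```text
time_s: 15.78
position: [0.4888, -0.274, 0.0434]
orientation: [0.005, 0.998, 0.056, 0.032]
wrist_force: [-2.3, -0.3, 2.8]
width: 0.0347
time_s: 16.15
position: [0.4903, -0.2746, 0.045]
orientation: [0.006, 0.998, 0.056, 0.034]
wrist_force: [0.3, -0.3, -0.5]
width: 0.0643
```

View pics/w8.png

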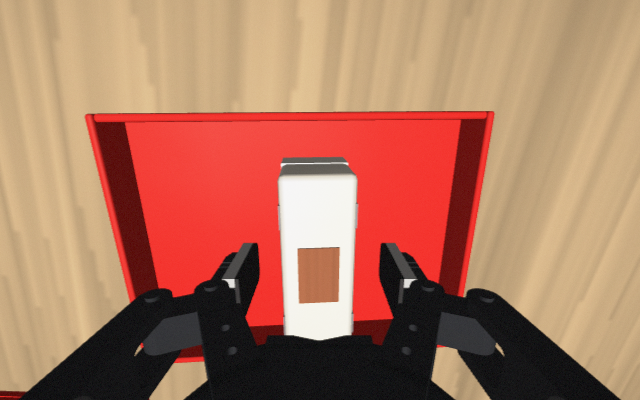

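The pack stands upright in the middle of the red tray, fingers clear on both sides. Backing off and checking.

```bash
python3 -m pendant '[{"fingers":0.5,"x":0,"y":0,"z":-3,"yaw":0},{"fingers":0.5,"x":0,"y":0,"z":-5,"yaw":0},{"fingers":1,"x":0,"y":-2,"z":-5,"yaw":0},{"fingers":1,"x":0,"y":-4,"z":-3,"yaw":0},{"fingers":1,"x":0.7,"y":-5.5,"z":0,"yaw":-0.1}]'
python3 - <<'E'
from h import *
goal(.5513,.2265,.24,1.396); 
save(ctrl.snapshot('top'),'t9.png'); save(ctrl.snapshot('wrist'),'w9.png')
E
```

```text
time_s: 16.82
position: [0.473, -0.1597, 0.2082]
orientation: [0.008, 0.994, 0.103, 0.034]
wrist_force: [1.0, 0.2, -0.6]
width: 0.0855
t 16.82 pos [ 0.473  -0.1597  0.2082] az 0.207 shift [ 15.77 -36.13  -2.96] F [ 1.   0.2 -0.6] w 0.0855 yaw -1.189
```

View pics/t9.png

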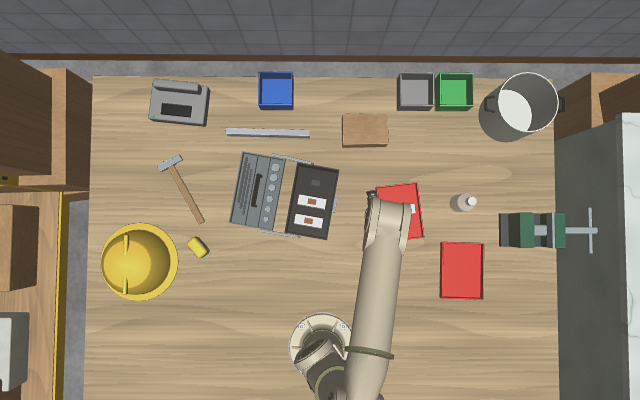

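View pics/w9.png

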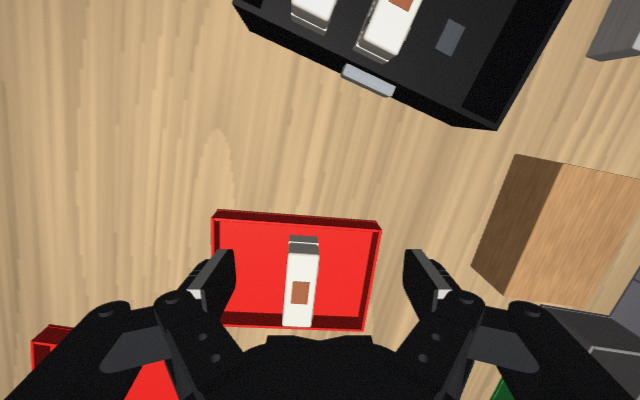

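```bash
python3 - <<'E'
from h import *
C=cam('wrist')
q=[unproj(p,.054,C) for p in [(289,248),(319,248),(310,327),(283,326)]];print(np.round(q,3),np.mean(q,0))
q=[unproj(p,.03,C) for p in [(212,210),(381,222),(364,330)]];print(np.round(q,3),(q[0]+q[2])/2)
E
python3 -m pendant '[{"fingers":1,"x":3.5,"y":-4.5,"z":-0.5,"yaw":-0.18},{"fingers":1,"x":2.5,"y":-5,"z":-0.5,"yaw":-0.18},{"fingers":1,"x":3.5,"y":-4.5,"z":-0.5,"yaw":-0.18},{"fingers":1,"x":4.5,"y":-4,"z":0,"yaw":-0.18}]'
python3 - <<'E'
from h import *
goal(.5513,.2265,.22,1.396); print(ctrl.sense()['q'])
E
```

```text
[[ 0.466 -0.225  0.054]
 [ 0.498 -0.219  0.054]
 [ 0.511 -0.325  0.054]
 [ 0.478 -0.329  0.054]] [ 0.48814265 -0.2746908   0.054     ]
[[ 0.374 -0.207  0.03 ]
 [ 0.567 -0.184  0.03 ]
 [ 0.589 -0.339  0.03 ]] [ 0.48135479 -0.27301749  0.03      ]
time_s: 17.42
position: [0.51, 0.0709, 0.2235]
orientation: [0.02, 0.89, 0.455, 0.029]
wrist_force: [2.4, -0.8, -0.7]
width: 0.0853
t 17.43 pos [0.51   0.0709 0.2235] az 0.946 shift [15.02 -5.79  0.49] F [ 2.4 -0.8 -0.7] w 0.0853 yaw -0.45
[ 0.65428929  0.21891482 -0.98617599  1.7233559   0.22437198  1.24015855
  0.56324179]
```

The pack measures (0.488,-0.275), within 7 mm of the tray centre.

```bash
python3 -m pendant '[{"fingers":1,"x":4.5,"y":-2,"z":0,"yaw":-0.18},{"fingers":1,"x":4.7,"y":-1.2,"z":0,"yaw":-0.18},{"fingers":1,"x":4,"y":0,"z":0,"yaw":-0.09},{"fingers":1,"x":0,"y":0,"z":0,"yaw":0}]'
python3 - <<'E'
from h import *
goal(.5513,.2265,.135,1.396); print(axes()[:,2]); C=cam('wrist'); save(ctrl.snapshot('wrist'),'w10.png')
E
```

```text
time_s: 17.92
position: [0.5385, 0.2155, 0.2247]
orientation: [0.025, 0.758, 0.651, 0.024]
wrist_force: [-0.2, -0.2, 0.6]
width: 0.0855
t 17.93 pos [0.5385 0.2155 0.2247] az 1.42 shift [1.24 0.47 9.03] F [-0.2 -0.2  0.6] w 0.0855 yaw 0.024
[ 0.06986387 -0.00617163 -0.99753744]
```

View pics/w10.png

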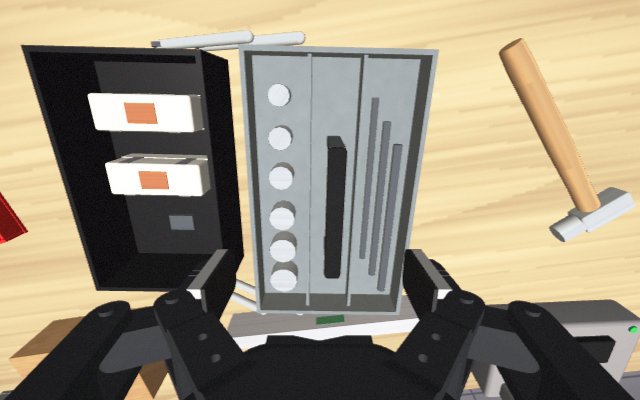

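The wrist view shows the open tray with the handle from (337,137) to (331,277). Both clipped packs are in place in the case.

```bash
python3 - <<'E'
from h import *
C=cam('wrist')
a=unproj([337,138],.148,C);b=unproj([331,277],.148,C);print(a,b,(a+b)/2,np.linalg.norm(a-b),np.arctan2(*(a-b)[[1,0]]))
E
python3 -m pendant '[{"fingers":1,"x":0.6,"y":0.1,"z":3,"yaw":0.02},{"fingers":1,"x":0.6,"y":0,"z":2.5,"yaw":0},{"fingers":1,"x":0,"y":0,"z":0,"yaw":0}]'
python3 - <<'E'
from h import *
goal(.5513,.2265,.135,1.396)
E
```

```text
[0.48890688 0.23503369 0.148     ] [0.60388118 0.21473156 0.148     ] [0.54639403 0.22488262 0.148     ] 0.11675301258093056 2.9668146524038654
time_s: 18.35
position: [0.547, 0.2207, 0.1687]
orientation: [0.027, 0.768, 0.64, 0.024]
wrist_force: [0.3, -0.4, 0.3]
width: 0.0853
t 18.35 pos [0.547  0.2207 0.1687] az 1.389 shift [0.64 0.08 3.38] F [ 0.3 -0.4  0.3] w 0.0853 yaw -0.007
```

```bash
python3 -m pendant '[{"fingers":1,"x":0.5,"y":0,"z":2,"yaw":0},{"fingers":1,"x":0.1,"y":0,"z":1.3,"yaw":0},{"fingers":-1,"x":0,"y":0,"z":0,"yaw":0},{"fingers":-1,"x":0,"y":0,"z":0,"yaw":0},{"fingers":-1,"x":0,"y":0,"z":0,"yaw":0}]'
python3 -m pendant '[{"fingers":-1,"x":0,"y":0,"z":0,"yaw":0},{"fingers":-1,"x":0,"y":0,"z":0,"yaw":0}]'
python3 - <<'E'
from h import *
goal(.5513,.2265,.135,1.396);print(axes())
E
```

```text
time_s: 18.98
position: [0.5522, 0.2244, 0.1366]
orientation: [0.028, 0.769, 0.638, 0.025]
wrist_force: [-1.3, 0.2, 0.2]
width: 0.0324
time_s: 19.23
position: [0.5526, 0.2258, 0.1376]
orientation: [0.027, 0.769, 0.638, 0.026]
wrist_force: [0.5, -0.2, -3.6]
width: 0.0127
t 19.23 pos [0.5526 0.2258 0.1376] az 1.386 shift [ 0.04 -0.16  0.25] F [ 0.5 -0.2 -3.6] w 0.0127 yaw -0.01
[[ 0.18367276  0.98007183  0.07565399]
 [ 0.98297177 -0.18355973 -0.00850476]
 [ 0.00555175  0.07592782 -0.99709786]]
```

```bash
python3 -m pendant '[{"fingers":-1,"x":-0.8,"y":0.09,"z":-1.2,"yaw":0},{"fingers":-1,"x":-0.95,"y":0.08,"z":-1.1,"yaw":0},{"fingers":-1,"x":-1.1,"y":0.07,"z":-0.95,"yaw":0},{"fingers":-1,"x":-1.2,"y":0.06,"z":-0.8,"yaw":0}]'
python3 - <<'E'
from h import *
goal(.5405,.161,.189,1.396)
E
```

```text
time_s: 19.73
position: [0.5452, 0.1839, 0.179]
orientation: [0.027, 0.768, 0.639, 0.027]
wrist_force: [4.2, -1.4, -8.4]
width: 0.0129
t 19.73 pos [0.5452 0.1839 0.179 ] az 1.387 shift [-2.34  0.03 -1.02] F [ 4.2 -1.4 -8.4] w 0.0129 yaw -0.009
```

```bash
python3 -m pendant '[{"fingers":-1,"x":-1.3,"y":0.05,"z":-0.6,"yaw":0},{"fingers":-1,"x":-1.35,"y":0.03,"z":-0.45,"yaw":0},{"fingers":-1,"x":-1.4,"y":0.02,"z":-0.25,"yaw":0},{"fingers":-1,"x":-1.4,"y":0,"z":-0.1,"yaw":0},{"fingers":-1,"x":-1.4,"y":0,"z":0.1,"yaw":0}]'
python3 - <<'E'
from h import *
goal(.5305,.1045,.1888,1.396)
E
```

```text
time_s: 20.35
position: [0.5318, 0.1082, 0.1899]
orientation: [0.028, 0.77, 0.637, 0.026]
wrist_force: [15.2, 5.5, -28.0]
width: 0.0126
t 20.35 pos [0.5318 0.1082 0.1899] az 1.383 shift [-0.39 -0.07  0.11] F [ 15.2   5.5 -28. ] w 0.0126 yaw -0.013
```

```bash
python3 -m pendant '[{"fingers":-1,"x":-1.4,"y":-0.1,"z":0.65,"yaw":0},{"fingers":-1,"x":-1.4,"y":-0.08,"z":0.65,"yaw":0},{"fingers":-1,"x":-1.2,"y":-0.07,"z":0.85,"yaw":0}]'
python3 - <<'E'
from h import *
goal(.519,.0385,.1375,1.396)
E
```

```text
time_s: 20.72
position: [0.5248, 0.0668, 0.1701]
orientation: [0.03, 0.77, 0.637, 0.028]
wrist_force: [7.7, 4.5, -8.0]
width: 0.0128
t 20.73 pos [0.5248 0.0668 0.1701] az 1.383 shift [-2.9  -0.31  3.23] F [ 7.7  4.5 -8. ] w 0.0128 yaw -0.013
```

```bash
python3 -m pendant '[{"fingers":-1,"x":-1.1,"y":-0.1,"z":0.95,"yaw":0},{"fingers":-1,"x":-0.95,"y":-0.1,"z":1.1,"yaw":0},{"fingers":-1,"x":-0.8,"y":-0.1,"z":1.1,"yaw":0}]'
python3 - <<'E'
from h import *
goal(.519,.0385,.1375,1.396)
E
```

```text
time_s: 21.1
position: [0.5201, 0.0392, 0.139]
orientation: [0.03, 0.769, 0.637, 0.031]
wrist_force: [8.1, 7.3, -6.2]
width: 0.0128
t 21.1 pos [0.5201 0.0392 0.139 ] az 1.384 shift [-0.09 -0.11  0.14] F [ 8.1  7.3 -6.2] w 0.0128 yaw -0.012
```

```bash
python3 -m pendant '[{"fingers":-1,"x":-0.1,"y":-0.1,"z":0.15,"yaw":0},{"fingers":-1,"x":0,"y":0,"z":0,"yaw":0}]'
python3 -m pendant '[{"fingers":1,"x":0,"y":0,"z":0,"yaw":0},{"fingers":1,"x":0,"y":0,"z":0,"yaw":0},{"fingers":1,"x":0,"y":0,"z":0,"yaw":0},{"fingers":1,"x":0,"y":0,"z":-3,"yaw":0},{"fingers":1,"x":0,"y":0,"z":-5,"yaw":0}]'
python3 -m pendant '[{"fingers":1,"x":0,"y":0,"z":-5,"yaw":0},{"fingers":1,"x":0,"y":2,"z":-5,"yaw":0},{"fingers":1,"x":0,"y":0,"z":-3,"yaw":0},{"fingers":1,"x":0,"y":0,"z":0,"yaw":0}]'
python3 - <<'E'
from h import *
for n in ['top','scene','wrist']: save(ctrl.snapshot(n),n+'11.png')
goal(.518,.0385,.3)
E
```

```text
time_s: 21.35
position: [0.52, 0.0385, 0.1377]
orientation: [0.031, 0.769, 0.637, 0.034]
wrist_force: [4.8, 2.7, -5.6]
width: 0.0128
time_s: 21.98
position: [0.5092, 0.037, 0.2163]
orientation: [0.028, 0.77, 0.637, 0.03]
wrist_force: [-0.0, -0.8, 0.1]
width: 0.0855
time_s: 22.48
position: [0.518, 0.0346, 0.3556]
orientation: [0.03, 0.77, 0.637, 0.031]
wrist_force: [0.1, -0.4, -1.2]
width: 0.0856
t 22.62 pos [0.5169 0.0337 0.3524] az 1.382 shift [ 0.45 -0.41  5.22] F [-0.6 -0.5  0.2] w 0.0855
```

View pics/wrist11.png

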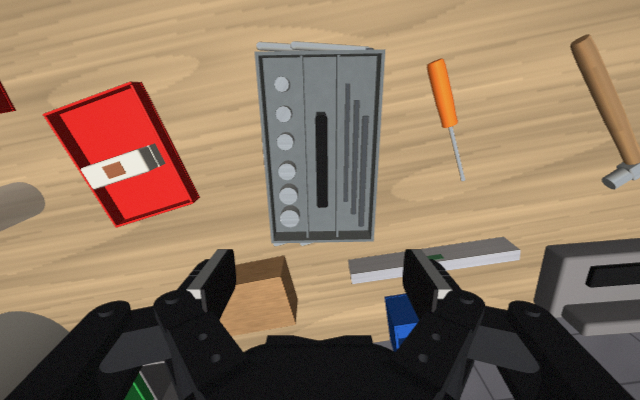

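View pics/scene11.png

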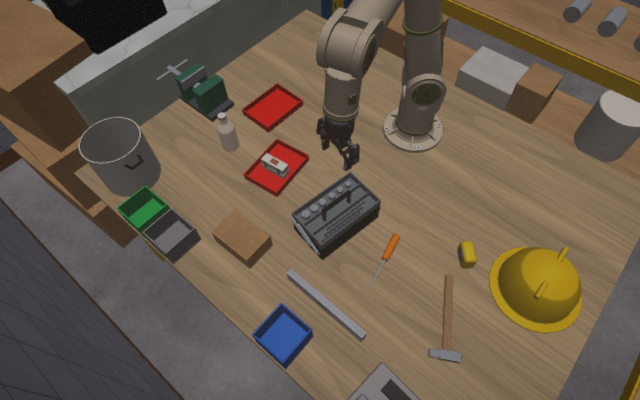

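View pics/top11.png

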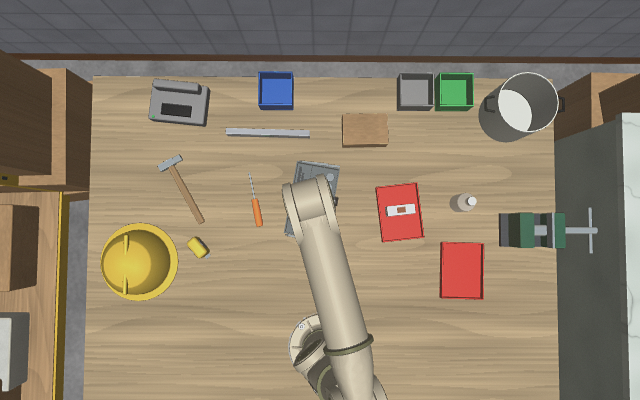

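The case looks closed, the pack stands in the red tray (scene 275,163; top 401,210), and the bystanders look unmoved. A last check compares the scene with the first picture.

```bash
python3 -m pendant '[{"fingers":1,"x":0,"y":0,"z":0,"yaw":0},{"fingers":1,"x":0,"y":0,"z":0,"yaw":0},{"fingers":1,"x":0,"y":0,"z":0,"yaw":0},{"fingers":1,"x":0,"y":0,"z":0,"yaw":0}]' | head -1
python3 - <<'E'
from h import *
img=ctrl.snapshot('scene'); save(img,'s12.png'); old=cv2.imread('pics/scene0.png')[:,:,::-1]
d=(np.abs(img.astype(int)-old).max(2)>45).astype(np.uint8); d=cv2.morphologyEx(d,cv2.MORPH_OPEN,np.ones((2,2)))
k,l,st,ce=cv2.connectedComponentsWithStats(d)
print([ (s[:5].tolist()) for s in st[1:] if s[4]>6])
g=lambda a:cv2.cvtColor(np.ascontiguousarray(a),cv2.COLOR_RGB2GRAY).astype(np.float32)
print('case shift px',cv2.phaseCorrelate(g(old[170:265,285:390]),g(img[170:265,285:390])))
print(ctrl.sense()['wrist_force'])
E
```

```text
time_s: 23.12
[[330, 0, 57, 25, 783], [389, 0, 6, 6, 23], [393, 3, 13, 32, 243], [261, 4, 6, 3, 13], [431, 10, 11, 20, 148], [385, 15, 8, 12, 49], [362, 19, 18, 23, 188], [278, 25, 8, 12, 57], [339, 25, 16, 8, 66], [357, 25, 10, 6, 45], [317, 44, 62, 73, 2146], [440, 47, 4, 18, 50], [401, 60, 4, 7, 21], [408, 73, 17, 8, 73], [443, 72, 5, 11, 27], [430, 80, 6, 2, 12], [411, 82, 6, 5, 19], [435, 85, 5, 5, 16], [401, 86, 2, 8, 16], [404, 87, 4, 9, 28], [438, 88, 9, 23, 81], [318, 112, 42, 60, 1360], [262, 154, 28, 26, 425]]
case shift px ((-0.034161011239739025, -0.011594254413630267), 1.021450611544244)
[-0.45382929  0.08999371 -1.12829683]
```

Apart from the arm, the only change is the pack now in the red tray. The case tray is back to within 0.04 px of its start.

```bash
python3 -c "
from cell import ctrl
print(ctrl.job_done())"
```

```text
the job is handed in; nothing more can be done
None
```

The job is handed in: the loose pack stands in the red tray, the two clipped packs are in the case, and the case's tray is closed. The clock stood at about 23 s of the 72 s allowed.

**What I did:**
- I opened the case's tray by its handle and tugged the middle pack. It held firm, with readings up to 46 N and no movement.
- I then tried the far (+x) pack. It rose freely against about 3.5 N, so that was the loose one. I did not try the third pack, since only one is loose.
- I set the loose pack down in the left red tray, swung the case's tray back along its arc, let go and backed off.

**Last checks:**
- **Loose pack:** it measured about 7 mm from the tray's centre, standing upright.
- **Case tray:** in the scene picture it matches its starting place to within 0.04 pixel.
- **Bystanders:** apart from the arm and the moved pack, nothing in the scene picture had changed.
- **Clipped packs:** I last saw them in place just before closing.

**What went wrong on the way:** on my first descent over the far pack, the gripper hit something, most likely a knuckle on the case's end wall. The wrist reading was about 87 N vertically and 54 N sideways, roughly 103 N in all. That is under the 120 N wrist limit, but if the gripper's body rather than a finger made contact, it may have passed the 40 N limit. I backed off at once and tried again with a narrower, shallower grasp, which touched nothing. The 46 N tug on the middle pack was also harder than I intended, but the pack did not move.

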